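Clamp a leg block in the cam-lever jig

TASK

Slide the pine block along the jig until its far end butts against the end fence, then swing the blue cam lever round through its quarter turn until it meets the brass stop screw, so that the block is clamped. Work gently: never press on the block, the lever or any part of the jig with more than 30 N; then leave the lever against its stop, let go, and leave the other things on the bench where they are.

Things in the scene. Friction and masses are not known exactly. Their poses are not given: they have to be found in the camera images.
- jig: Fixed white-faced clamping jig; origin on the bench top (z=0). Board 18 mm thick, jig x -140 to 120 mm, y -100 to 170 mm. x runs along the channel to the end fence, z up. Brown side fence: inner face at jig y = -60 mm; end fence: inner face at jig x = 80 mm; both 24 mm above the board. The lever's vertical axis is at jig x = 0, y = 55 mm.
- block_center (a point): Centre of the loose pine block, 120 mm long (x), 45 wide (y), 40 high, 0.11 to 0.24 kg. It lies on the jig board (underside 18 mm above the bench) along the side fence, up to 2 mm from it, its far end 50 to 80 mm short of the end fence. Fully home, its far end on the end fence, this point is at jig x = 20 mm.
- lever_grip (a point): Middle of the round upright grip post at the lever's end, 71 mm above the bench: blue, yellow top, 16 mm diameter, 95 mm from the lever's axis, top at 91 mm. It stands on the blue lever bar, 16 mm wide, top 50 mm above the bench. x points outward along the lever, z up. The lever starts 0 to 12 degrees anticlockwise (from above) of jig x and turns anticlockwise.
- pivot (a point): Point on the lever's axis, 46 mm above the bench; x along the lever. Turning takes 4 to 8 N at the post; the lever stays where left. A brass stop screw (13 mm head, top 64 mm above the bench) in an arc slot 55 mm from this axis was set by hand and is not measured: the rigid stop comes when the lever points 80 to 99 degrees anticlockwise of jig x; the force then rises at once.
- shoe: Clamping shoe, 50 mm long, 20 to 42 mm above the bench, black rubber face towards the block, 8.5 mm from the origin on its -y side. The lever drives it to jig -y, 6.8 mm per radian; it is sprung (3 N per mm). Open, its face is at about jig y = -8 mm; at the stop it presses the block on the side fence with some 7 to 14 N.
- glue_center (a point): Bystander: yellow glue bottle standing upright, 56 mm diameter, 130 mm high; point at its centre.
- tape: Bystander: roll of blue tape lying flat, 90 mm diameter, 25 mm high; origin at the centre of its underside.
- driver: Bystander: screwdriver lying on the bench; its origin is under its middle, x from handle to tip.
Mind the look-alikes: they are no part of the job. Leave any green or turquoise look-alike of the part that bears block_center alone.

How it is judged:
By the outcome, as a careful person would: the job done as asked, in the order asked, and still so for the second after the job is handed in, with the robot touching nothing.
It also fails if it takes over 69 s, if anything falls off the work surface, if the arm or the gripper's body presses on something with over 40 N, if the wrist force passes 120 N, or if a joint passes its speed limit or range.

ROBOT

A 6-joint arm with a two-finger parallel gripper is mounted at the origin on the work surface. World frame = base frame: x ahead of the robot, y to its left, z up, the work surface at z = 0. Lengths are in mm, angles in rad, forces in N, time in s.
With the tool pointing down it reaches from about 425 to 950 mm from the base axis. Payload 14.7 kg.
Tool frame: the origin (TCP) lies midway between the tips of the shut fingers; the grasp point (between the pads) lies 19 mm behind it (bot.tcp_to_grasp is the z of the grasp point in the tool frame, in mm); z points along the fingers, y is the line along which they close (so a half turn about z gives the same grasp; the last joint's range is limited). The gripper opens to 85 mm and grips with 20 to 120 N. Pads are 22 mm wide; open, the fingers measure 114 mm over their backs; the gripper's body (76 mm by 85 mm) begins 54 mm behind the grasp point. The pads swing forward as they close: fully open they stand 13 mm farther back than shut.
Start: joints at [1.204, 0.48, 1.596, -0, 1.065, -0.047], TCP at [204.321, 617.046, 231.297] pointing down, gripper open.
Joint ranges: [-2.75, 2.75], [-0.82, 2.05], [0.23, 2.67], [-1.56, 4.7], [0.09, 2.69], [-2.92, 2.92]. Speed limits (rad/s): [1.89, 1.89, 2.39, 3.01, 3.01, 3.01].

INTERFACE

Orientations are given as a unit quaternion [x, y, z, w].
In Python, from station import bot gives the robot as it stands.
- The arm moves only by the tool carry_out, never from a script. Its argument "plan" is a list of rows, each a list of 3 entries, a list of its own where there are three numbers: the opening, from -1 (shut) to 1 (fully open), then the shift along the tool's x, y, z in mm, then the turn about the tool's z in degrees. In form: [[hand, [dx, dy, dz], spin], ...]. A call has 1 to 20 rows; each row is the pose to reach, as a shift and turn from the pose commanded when the call began, along the tool's axes at that moment; what a row does not reach only later rows make up. A row lasts 1/12 s, in which the tool goes at most 41.7 mm and 7.16 degrees, less where a joint would pass 70% of its speed; a pose out of reach is approached as far as the arm can. A call with a gripper value outside its range is refused whole. The fingers move at their own pace and stop on an object; the grip force is fixed at half the most. Time passes only in rows, so rows that repeat a pose let the fingers close. It gives the time, the measured TCP pose, the force, the opening and the grip force at its end, in the units of the state.
- bot.read_state(): the state, without advancing time (a new reading comes with each control period).
- bot.camera(name): name is "side" or "top" or "wrist"; returns the picture (420x560x3 uint8, red, green, blue); there is no depth.
- bot.camera_info(name): a dict with "camera_matrix" (3x3 intrinsics, pixels), "dist" ([k1, k2, p1, p2, k3] as OpenCV has them; the pictures are not rectified), "world_from_camera" (4x4, takes a point from camera to world coordinates); the wrist camera has in their place "hand_eye" (4x4, takes a point from camera to tool coordinates, whose origin is the TCP and whose axes are the flange's). Camera axes: x right, y down, z forward; pixel columns grow to the right and rows downward; lengths in mm; the calibration is good to about 2 mm. A picture is of the moment at which its call begins: read the wrist's pose just before it. camera_info takes no time and is no camera call.
- bot.sign_off(): hands the job in; it is judged then, once.
The state is a dict: "clock": time; "joint_pos": joint angles; "qvel": joint speeds; "effort": joint torques, N m; "eef_pos": TCP position; "tcp_rot": TCP orientation; "ft_force": force on the tool from outside, world axes, zero at the start; "torque": the same for the moment, N m; "gripper_width": finger opening in mm; "grip_force": force on a finger pad.
Only numpy, scipy, OpenCV 4.12 (cv2) and the standard library are available. Lean on these libraries where they do the work, as an engineer would, in place of code of your own. Each camera call takes 0.05 s, during which the arm holds its last target. There are 200 camera calls.

## Working session

There is one attempt and no reset: what is moved stays moved. The work goes in short steps, Python scripts to look and compute and a tool call to move; the robot and the scene stay as the last step left them, time stands still between calls to the robot, and variables do not carry over. Pictures are saved under pics/ and viewed, at most 13 in all, crops included, and the job is handed in when it is done.

Besides the shell and the picture viewer there is one more tool, called after "Call:" as name(argument=value, ...), one argument or row to a line, values as JSON. carry_out: Moves the arm, as the interface text tells. Its arguments: {"type":"object","properties":{"plan":{"type":"array","items":{"type":"array"}}},"required":["plan"]}

```bash
mkdir -p pics; python3 - <<'E'
from station import bot
import cv2,numpy as np
s=bot.read_state();print({k:np.round(v,3).tolist() for k,v in s.items()},bot.tcp_to_grasp)
for n in("top","side"):
    cv2.imwrite(f"pics/{n}0.png",bot.camera(n)[:,:,::-1]);i=bot.camera_info(n);print(n,{k:np.round(v,3).tolist() for k,v in i.items()})
print(bot.camera_info("wrist"))
E
```

```text
{'clock': 0.0, 'joint_pos': [1.204, 0.481, 1.597, 0.0, 1.065, -0.047], 'qvel': [-0.001, 0.001, -0.0, 0.0, -0.0, -0.001], 'effort': [0.003, -95.065, -43.019, 0.0, 0.012, 0.0], 'eef_pos': [204.185, 616.659, 230.667], 'tcp_rot': [0.159, 0.987, -0.001, -0.0], 'ft_force': [-0.039, 0.228, 0.134], 'torque': [-0.09, 0.009, -0.004], 'grip_force': 0.0, 'gripper_width': 85.445} -18.700000000000003
top {'camera_matrix': [[437.692, 0.0, 285.335], [0.0, 437.692, 215.903], [0.0, 0.0, 1.0]], 'dist': [0.039, 0.0, 0.0, 0.0, 0.0], 'world_from_camera': [[-0.012, -0.991, 0.132, 377.456], [-1.0, 0.009, -0.024, -13.39], [0.023, -0.133, -0.991, 1302.096], [0.0, 0.0, 0.0, 1.0]]}
side {'camera_matrix': [[413.616, 0.0, 280.861], [0.0, 413.616, 205.47], [0.0, 0.0, 1.0]], 'dist': [0.01, 0.0, 0.0, 0.0, 0.0], 'world_from_camera': [[0.978, -0.091, 0.186, 341.673], [-0.206, -0.514, 0.833, -889.306], [0.02, -0.853, -0.522, 598.62], [0.0, 0.0, 0.0, 1.0]]}
{'camera_matrix': array([[297.75213454,   0.        , 273.7218104 ],
       [  0.        , 297.75213454, 210.09903167],
       [  0.        ,   0.        ,   1.        ]]), 'dist': array([-0.0246136,  0.       ,  0.       ,  0.       ,  0.       ]), 'hand_eye': array([[-1.24305222e-04, -9.53692527e-01, -3.00783224e-01,
         7.56860311e+01],
       [ 9.99999936e-01, -1.80192521e-05, -3.56138173e-04,
        -8.07498810e-01],
       [ 3.34226426e-04, -3.00783249e-01,  9.53692469e-01,
        -1.43023523e+02],
       [ 0.00000000e+00,  0.00000000e+00,  0.00000000e+00,
         1.00000000e+00]])}
```

View pics/top0.png

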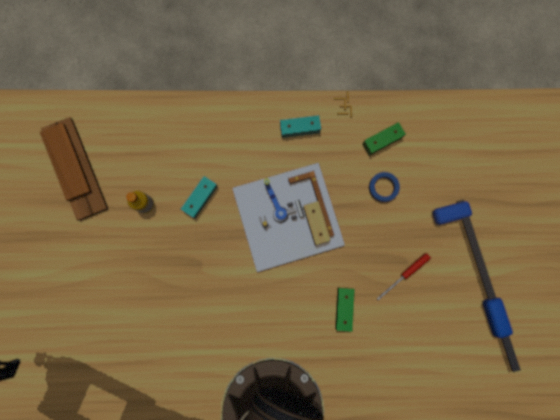

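View pics/side0.png

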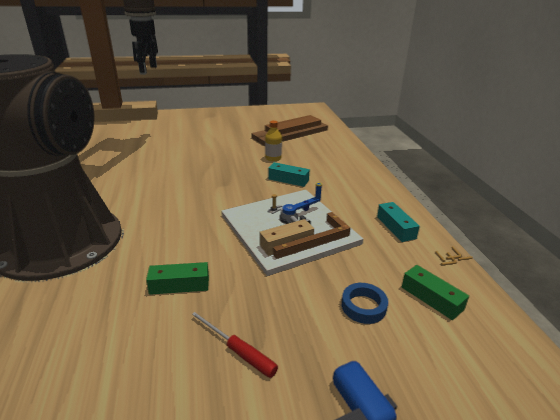

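The top view shows the jig (white board corners ≈(234,187),(319,165),(343,246),(258,270)), with the block at ≈(317,224), lever pivot at ≈(281,215) and grip post at ≈(267,181). The end fence points away from the robot.

```bash
cat > h.py <<'E'
from station import bot
import cv2,numpy as np
from scipy.spatial.transform import Rotation as R
def cam(n):
    s=bot.read_state(); im=bot.camera(n); i=bot.camera_info(n)
    if n=="wrist":
        T=np.eye(4);T[:3,:3]=R.from_quat(s["tcp_rot"]).as_matrix();T[:3,3]=s["eef_pos"];T=T@i["hand_eye"]
    else: T=np.array(i["world_from_camera"])
    return im,np.array(i["camera_matrix"]),np.array(i["dist"]),T
def onto(px,K,d,T,z):
    u=cv2.undistortPoints(np.float64(px).reshape(-1,1,2),K,d).reshape(-1,2)
    r=np.c_[u,np.ones(len(u))]@T[:3,:3].T; o=T[:3,3]
    return o+r*((z-o[2])/r[:,2])[:,None]
def proj(P,K,d,T):
    W=np.linalg.inv(T);return cv2.projectPoints(np.float64(P).reshape(-1,3),cv2.Rodrigues(W[:3,:3])[0],W[:3,3],K,d)[0].reshape(-1,2)
def big(m):
    c=cv2.findContours(m.astype(np.uint8),cv2.RETR_EXTERNAL,cv2.CHAIN_APPROX_NONE)[0];return max(c,key=cv2.contourArea)
E
python3 - <<'E'
from h import *
im,K,d,T=cam("top")
hsv=cv2.cvtColor(im,cv2.COLOR_RGB2HSV)
m=(hsv[...,1]<60)&(hsv[...,2]>120); m[:130]=0;m[300:]=0
m=cv2.morphologyEx(m.astype(np.uint8),cv2.MORPH_CLOSE,np.ones((5,5)))
c=big(m);h=cv2.convexHull(c)
w=onto(h.reshape(-1,2),K,d,T,18)[:,:2].astype(np.float32)
r=cv2.minAreaRect(w);print(r);b=cv2.boxPoints(r);print(b)
cen=np.array(r[0])
e=[b[(i+1)%4]-b[i] for i in range(4)]
x=max(e,key=lambda v:v[0]/np.linalg.norm(v));x=x/np.linalg.norm(x);y=np.array([-x[1],x[0]])
o=cen+10*x-35*y
print("jig",o,np.degrees(np.arctan2(x[1],x[0])))
np.savez("jig.npz",o=o,x=x,y=y)
J=lambda p:np.c_[(p[:,:2]-o)@x,(p[:,:2]-o)@y]
print("px pivot, endfence",proj([[*(o+55*y),50],[*(o+80*x),42]],K,d,T))
# lever blue
m=(hsv[...,0]>105)&(hsv[...,0]<130)&(hsv[...,1]>120);m[:,:235]=0;m[:,345:]=0;m[:165]=0;m[260:]=0
ys,xs=np.nonzero(m);p=J(onto(np.c_[xs,ys],K,d,T,50));f=p[np.hypot(p[:,0],p[:,1]-55)>25];print("lever ang",np.degrees(np.arctan2(f[:,1].mean()-55,f[:,0].mean())),p.min(0),p.max(0))
# block
m=(hsv[...,0]>12)&(hsv[...,0]<30)&(hsv[...,1]>60)&(hsv[...,2]>140)&(hsv[...,1]<190);m[:,295:345]&=True
mm=np.zeros_like(m);mm[195:252,300:333]=m[195:252,300:333]
p=J(onto(big(mm).reshape(-1,2),K,d,T,58));print("block",cv2.minAreaRect(p.astype(np.float32)))
cr=im[150:280,220:355];cv2.imwrite("pics/c.png",cv2.resize(cr,None,fx=4.4,fy=4.4,interpolation=cv2.INTER_CUBIC)[:,:,::-1])
E
```

```text
((549.7998046875, -51.44703674316406), (259.1987609863281, 271.3458251953125), 16.25123405456543)
[[ 387.4107     42.536556]
 [ 463.34674  -217.96732 ]
 [ 712.1889   -145.43063 ]
 [ 636.25287   115.07324 ]]
jig [569.19498062 -82.25007224] 16.251232
px pivot, endfence [[280.36757448 212.86060453]
 [290.37021829 182.05615081]]
lever ang 8.79444186043226 [-16.51779221  39.74995805] [83.91862232 71.67048893]
block ((-42.02695083618164, -39.091983795166016), (0.0, 0.0), 0.0)
```

View pics/c.png

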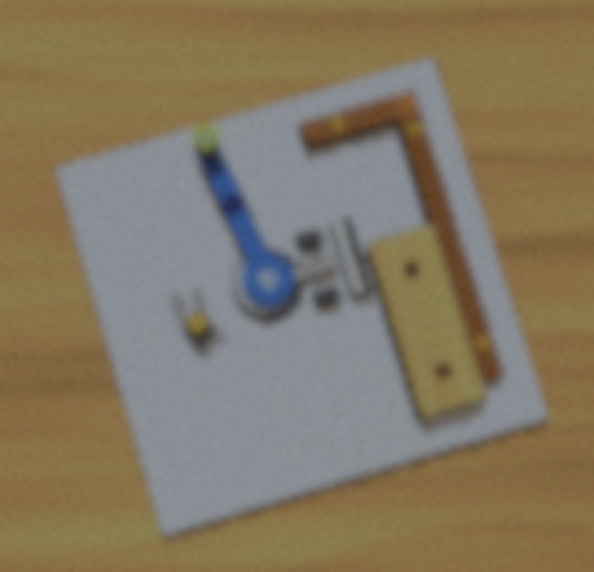

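The crop shows the block lying along the side fence, the lever post with its yellow top at ≈(206,140), the pivot at (270,280) and the brass stop at (197,325). The lever stands about 9° from jig x. I'll hover over the jig and look from close by.

```bash
cat >> h.py <<'E'
def go(*targets):
    "targets: (world xyz, world angle of tool x in deg) -> tool shift, spin"
    s=bot.read_state();M=R.from_quat(s["tcp_rot"]).as_matrix();a0=np.degrees(np.arctan2(M[1,0],M[0,0]))
    print("tool x angle",a0, "pos",s["eef_pos"],"clock",s["clock"],"F",s["ft_force"])
    for p,a in targets:
        print(np.round(M.T@(np.array(p)-s["eef_pos"]),1),"spin",round(-((a-a0+180)%360-180),1))
def jw(a,b,z):
    j=np.load("jig.npz");return [*(j["o"]+a*j["x"]+b*j["y"]),z]
E
python3 -c "
from h import *
go(([420,330,225],185),(jw(-50,10,225),196.25))"
```

```text
tool x angle 161.67858083614487 pos [204.20402564 616.77498639 230.82092818] clock 0.15 F [-0.16207036  0.67890255  0.44634843]
[-295.  -204.4    6. ] spin -23.3
[-519.4 -569.     6.3] spin -34.6
```

Call:
carry_out(
  plan=[
    [-1,[-295,-204,6],-23],
    [-1,[-295,-204,6],-23],
    [-1,[-295,-204,6],-23],
    [-1,[-295,-204,6],-23],
    [-1,[-295,-204,6],-23],
    [-1,[-295,-204,6],-23],
    [-1,[-295,-204,6],-23],
    [-1,[-295,-204,6],-23],
    [-1,[-519,-569,6],-34.6],
    [-1,[-519,-569,6],-34.6],
    [-1,[-519,-569,6],-34.6],
    [-1,[-519,-569,6],-34.6],
    [-1,[-519,-569,6],-34.6],
    [-1,[-519,-569,6],-34.6],
    [-1,[-519,-569,6],-34.6],
    [-1,[-519,-569,6],-34.6],
    [-1,[-519,-569,6],-34.6],
    [-1,[-519,-569,6],-34.6],
    [-1,[-519,-569,6],-34.6],
    [-1,[-519,-569,6],-34.6],
  ],
)

```text
clock: 1.82
eef_pos: [519.8, -92.1, 225.4]
tcp_rot: [-0.14, 0.99, -0.001, 0.001]
ft_force: [0.1, 1.1, -0.3]
gripper_width: -0.1
grip_force: 0.0
```

Call:
carry_out(
  plan=[
    [-1,[0,0,0],0],
    [-1,[0,0,0],0],
  ],
)

```text
clock: 1.98
eef_pos: [517.7, -86.3, 225.0]
tcp_rot: [-0.141, 0.99, 0.0, -0.0]
ft_force: [-0.3, 0.2, 0.7]
gripper_width: -0.1
grip_force: 0.0
```

```bash
python3 - <<'E'
from h import *
go((jw(-50,10,225),196.25))
im,K,d,T=cam("wrist")
np.savez("w1.npz",im=im,K=K,d=d,T=T)
cv2.imwrite("pics/w1.png",im[:,:,::-1])
for n,p in dict(pivot=(0,55,50),fenceTopCorner=(80,-60,42),c1=(-140,-100,18),c2=(120,-100,18),c3=(120,170,18),c4=(-140,170,18)).items(): print(n,proj([jw(*p)],K,d,T).round())
E
```

```text
tool x angle -163.8006519741446 pos [517.68489573 -86.25858805 224.97515638] clock 1.9833 F [-0.25363465  0.1823656   0.71030622]
[-0.6 -0.6 -0. ] spin -0.1
pivot [[314. 232.]]
fenceTopCorner [[219. 289.]]
c1 [[176. 105.]]
c2 [[194. 305.]]
c3 [[390. 305.]]
c4 [[417. 105.]]
```

View pics/w1.png

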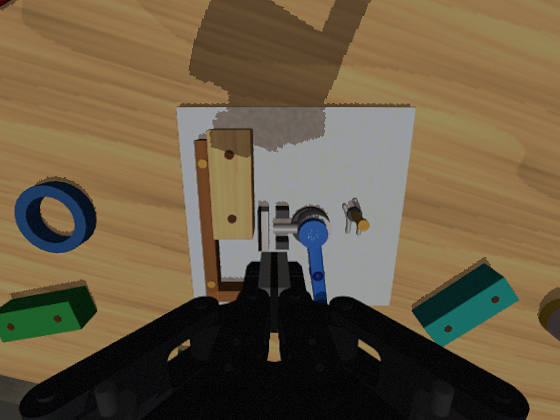

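The wrist view matches the predicted jig corners within about 2 px. The block's top spans rows ≈128–239 and columns ≈208–253, the pivot is at (314,232), and the stop head is at (363,226).

```bash
python3 - <<'E'
from h import *
w=np.load("w1.npz");im,K,d,T=w["im"],w["K"],w["d"],w["T"]
j=np.load("jig.npz");J=lambda p:np.c_[(p[:,:2]-j["o"])@j["x"],(p[:,:2]-j["o"])@j["y"]].round(1)
print("block",J(onto([[208,128],[252,130],[253,239],[217,240]],K,d,T,58)))
print("stop",J(onto([[363,226]],K,d,T,64)),"lever far",J(onto([[313,298],[327,298]],K,d,T,50)))
hsv=cv2.cvtColor(im,cv2.COLOR_RGB2HSV)
m=(hsv[...,0]>100)&(hsv[...,0]<130)&(hsv[...,1]>120);m[:,:295]=0;m[:,335:]=0;m[:200]=0;m[300:]=0
ys,xs=np.nonzero(m);p=J(onto(np.c_[xs,ys],K,d,T,50));f=p[np.hypot(p[:,0],p[:,1]-55)>25]
print("lever",np.degrees(np.arctan2(f[:,1].mean()-55,f[:,0].mean())),"hub",p[p[:,0]<10].mean(0))
print("fence px", J(onto([[195,150],[207,150]],K,d,T,42)))
go((jw(-150,-39,120),196.25),(jw(-150,-39,32),196.25))
E
```

```text
block [[-116.1  -56.9]
 [-114.   -12.6]
 [   4.7  -14.2]
 [   5.9  -54.8]]
stop [[-12.9 106.6]] lever far [[87.3 57.7]
 [87.3 75.1]]
lever 5.107474618762418 hub [-2.5026455  53.59082892]
fence px [[-92.6 -75.9]
 [-92.5 -62.9]]
tool x angle -163.72365768120656 pos [517.59094327 -85.50543641 225.06685431] clock 2.0333 F [ 0.21011007  0.35750521 -0.62769726]
[ 99.5 -50.3 105.1] spin 0.0
[ 99.4 -50.4 193.1] spin 0.0
```

Call:
carry_out(
  plan=[
    [-1,[105,-50,80],0],
    [-1,[105,-50,80],0],
    [-1,[105,-50,80],0],
    [-1,[105,-50,80],0],
    [-1,[105,-50,150],0],
    [-1,[105,-50,150],0],
    [-1,[105,-50,180],0],
    [-1,[105,-50,193],0],
    [-1,[105,-50,193],0],
    [-1,[105,-50,193],0],
  ],
)

```text
clock: 2.87
eef_pos: [431.0, -162.4, 32.2]
tcp_rot: [-0.142, 0.99, 0.0, -0.001]
ft_force: [0.0, -0.2, -0.0]
gripper_width: 0.2
grip_force: 0.0
```

```bash
python3 - <<'E'
from h import *
go((jw(-51,-38,32),196.25))
im,K,d,T=cam("wrist");cv2.imwrite("pics/w2.png",im[:,:,::-1])
E
```

```text
tool x angle -163.62632476984157 pos [ 430.9957043  -162.35871855   32.18854971] clock 2.8667 F [ 0.00041885 -0.15982043 -0.02536009]
[-1.041e+02  0.000e+00  1.000e-01] spin 0.1
```

View pics/w2.png

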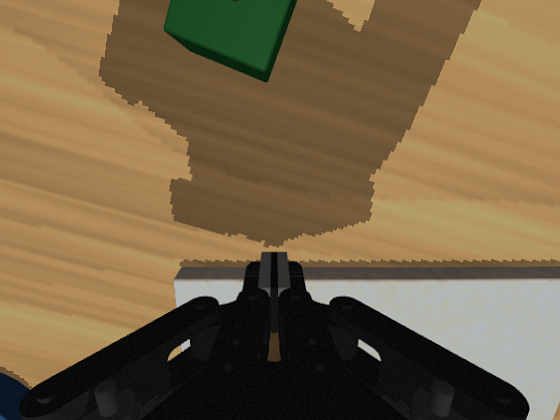

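The fingers are down behind the block and over the near edge of the board, clear of everything. I'll push now.

Call:
carry_out(
  plan=[
    [-1,[-8,0,0],0],
    [-1,[-16,0,0],0],
    [-1,[-20,0,0],0],
    [-1,[-23,0,0],0],
    [-1,[-26,0,0],0],
    [-1,[-29,0,0],0],
    [-1,[-32,0,0],0],
    [-1,[-35,0,0],0],
    [-1,[-38,0,0],0],
    [-1,[-41,0,0],0],
    [-1,[-44,0,0],0],
    [-1,[-47,0,0],0],
    [-1,[-50,0,0],0],
  ],
)

```text
clock: 4.0
eef_pos: [479.6, -149.6, 32.3]
tcp_rot: [-0.142, 0.99, 0.0, -0.0]
ft_force: [-0.0, 0.6, -0.2]
gripper_width: -0.1
grip_force: 0.3
```

Call:
carry_out(
  plan=[
    [-1,[-3,0,0],0],
    [-1,[-6,0,0],0],
    [-1,[-9,0,0],0],
    [-1,[-12,0,0],0],
    [-1,[-15,0,0],0],
    [-1,[-18,0,0],0],
    [-1,[-21,0,0],0],
    [-1,[-24,0,0],0],
    [-1,[-27,0,0],0],
    [-1,[-30,0,0],0],
  ],
)

```text
clock: 4.83
eef_pos: [508.4, -141.2, 32.3]
tcp_rot: [-0.142, 0.99, -0.0, 0.0]
ft_force: [-0.0, -0.5, -0.7]
gripper_width: -0.1
grip_force: 0.3
```

```bash
python3 - <<'E'
from h import *
go((jw(-51,-38,32),196.25))
im,K,d,T=cam("top")
cv2.imwrite("pics/t2.png",cv2.resize(im[150:280,220:355],None,fx=4.4,fy=4.4,interpolation=cv2.INTER_CUBIC)[:,:,::-1])
E
```

```text
tool x angle -163.72372516238661 pos [ 508.44772859 -141.18058569   32.29721565] clock 4.8333 F [-0.00995015 -0.47842324 -0.65788028]
[-23.8   1.6   0.3] spin 0.0
```

View pics/t2.png

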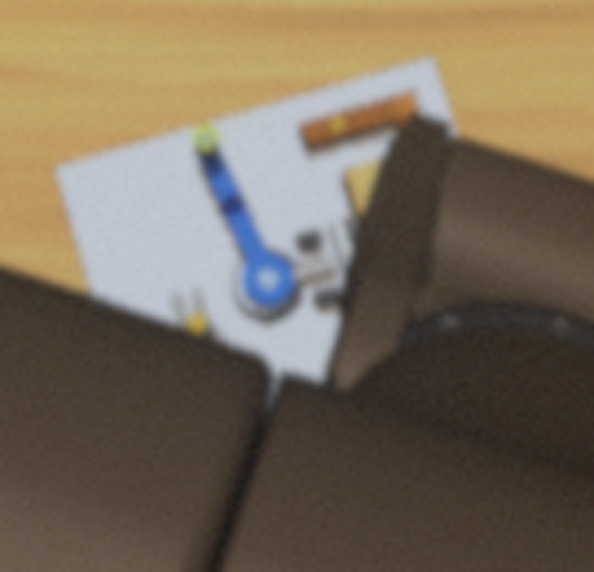

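The block is sliding ahead of the fingers, with roughly 18–22 mm left between its far end (347,175) and the fence.

Call:
carry_out(
  plan=[
    [-1,[-3,0,0],0],
    [-1,[-6,0,0],0],
    [-1,[-9,0,0],0],
    [-1,[-11,0,0],0],
    [-1,[-13,0,0],0],
    [-1,[-14,0,0],0],
  ],
)

```text
clock: 5.38
eef_pos: [521.9, -137.3, 32.3]
tcp_rot: [-0.142, 0.99, -0.0, 0.0]
ft_force: [-0.9, -1.4, -0.1]
gripper_width: -0.1
grip_force: 0.5
```

Call:
carry_out(
  plan=[
    [-1,[-0.5,0,0],0],
    [-1,[-1,0,0],0],
    [-1,[-1.5,0,0],0],
    [-1,[-2,0,0],0],
  ],
)

```text
clock: 5.72
eef_pos: [523.4, -136.8, 32.3]
tcp_rot: [-0.142, 0.99, 0.0, -0.0]
ft_force: [-0.2, -0.3, -0.4]
gripper_width: -0.1
grip_force: 0.4
```

Call:
carry_out(
  plan=[
    [-1,[-0.5,0,0],0],
    [-1,[-1,0,0],0],
    [-1,[-1.5,0,0],0],
    [-1,[-2,0,0],0],
  ],
)

```text
clock: 6.05
eef_pos: [525.5, -136.2, 32.3]
tcp_rot: [-0.142, 0.99, -0.0, 0.0]
ft_force: [-0.9, -0.6, 0.3]
gripper_width: 0.2
grip_force: 0.4
```

Call:
carry_out(
  plan=[
    [-1,[-0.4,0,0],0],
    [-1,[-0.8,0,0],0],
    [-1,[-1.2,0,0],0],
    [-1,[-1.5,0,0],0],
  ],
)

```text
clock: 6.38
eef_pos: [526.9, -135.8, 32.3]
tcp_rot: [-0.142, 0.99, -0.0, -0.0]
ft_force: [-1.3, -0.3, 0.5]
gripper_width: 0.1
grip_force: 0.4
```

Call:
carry_out(
  plan=[
    [-1,[-0.4,0,0],0],
    [-1,[-0.8,0,0],0],
    [-1,[-1.2,0,0],0],
    [-1,[-1.2,0,0],0],
  ],
)

```text
clock: 6.72
eef_pos: [528.1, -135.5, 32.3]
tcp_rot: [-0.142, 0.99, -0.0, 0.0]
ft_force: [-0.6, 0.4, 0.6]
gripper_width: 0.0
grip_force: 0.0
```

Call:
carry_out(
  plan=[
    [-1,[-0.4,0,0],0],
    [-1,[-0.8,0,0],0],
    [-1,[-1.2,0,0],0],
    [-1,[-1.2,0,0],0],
  ],
)

```text
clock: 7.05
eef_pos: [529.3, -135.1, 32.3]
tcp_rot: [-0.142, 0.99, -0.0, 0.0]
ft_force: [-0.1, 0.4, 0.7]
gripper_width: 0.3
grip_force: 0.1
```

Call:
carry_out(
  plan=[
    [-1,[-0.4,0,0],0],
    [-1,[-0.8,0,0],0],
    [-1,[-0.8,0,0],0],
  ],
)

```text
clock: 7.3
eef_pos: [530.0, -134.9, 32.3]
tcp_rot: [-0.142, 0.99, -0.0, 0.0]
ft_force: [-1.2, 0.3, 0.3]
gripper_width: 0.3
grip_force: 0.1
```

Call:
carry_out(
  plan=[
    [-1,[-0.4,0,0],0],
    [-1,[-0.8,0,0],0],
    [-1,[-0.8,0,0],0],
  ],
)

```text
clock: 7.55
eef_pos: [530.8, -134.7, 32.3]
tcp_rot: [-0.142, 0.99, -0.0, 0.0]
ft_force: [-0.4, 0.3, -0.9]
gripper_width: 0.1
grip_force: 0.1
```

```bash
python3 - <<'E'
from h import *
go((jw(-51,-38,32),196.25))
im,K,d,T=cam("side")
for n,p in dict(fenceface=(80,-38,42)).items(): print(n,proj([jw(*p)],K,d,T).round())
cv2.imwrite("pics/s2.png",cv2.resize(im[180:270,215:365],None,fx=5,fy=5,interpolation=cv2.INTER_CUBIC)[:,:,::-1])
E
```

```text
tool x angle -163.71807664107996 pos [ 530.8119031 -134.674941    32.3056693] clock 7.55 F [-0.42064095  0.29760265 -0.88537647]
[-0.5  1.6  0.3] spin 0.0
fenceface [[335. 221.]]
```

View pics/s2.png

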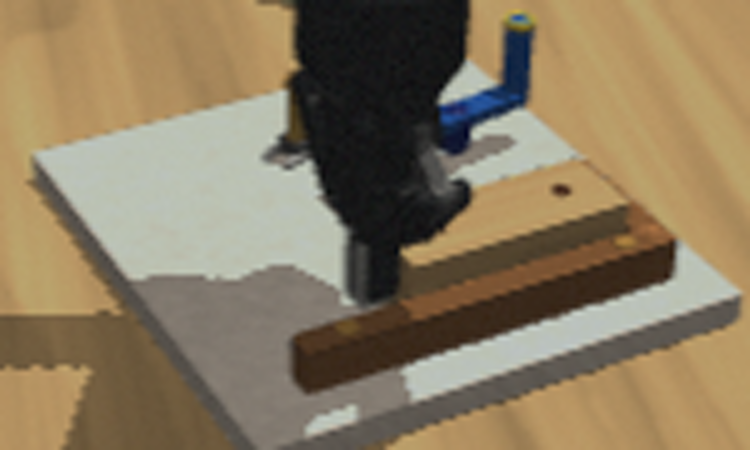

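The block's far end (628,205) is close to the end fence but the force shows no contact yet, so I'll keep going in small steps.

Call:
carry_out(
  plan=[
    [-1,[-0.4,0,0],0],
    [-1,[-0.8,0,0],0],
    [-1,[-0.8,0,0],0],
  ],
)

```text
clock: 7.85
eef_pos: [531.6, -134.5, 32.3]
tcp_rot: [-0.142, 0.99, -0.0, 0.0]
ft_force: [-0.9, -0.6, -0.0]
gripper_width: 0.0
grip_force: 0.1
```

Call:
carry_out(
  plan=[
    [-1,[-0.4,0,0],0],
    [-1,[-0.8,0,0],0],
    [-1,[-0.8,0,0],0],
  ],
)

```text
clock: 8.1
eef_pos: [532.3, -134.2, 32.3]
tcp_rot: [-0.142, 0.99, -0.0, 0.0]
ft_force: [-0.9, 0.1, -0.4]
gripper_width: 0.1
grip_force: 0.1
```

Call:
carry_out(
  plan=[
    [-1,[-0.4,0,0],0],
    [-1,[-0.8,0,0],0],
    [-1,[-0.8,0,0],0],
  ],
)

```text
clock: 8.35
eef_pos: [532.3, -134.0, 32.3]
tcp_rot: [-0.142, 0.99, 0.0, -0.001]
ft_force: [-4.8, -2.5, 4.3]
gripper_width: 0.2
grip_force: 2.9
```

Call:
carry_out(
  plan=[
    [-1,[-0.2,0,0],0],
    [-1,[-0.4,0,0],0],
    [-1,[-0.4,0,0],0],
  ],
)

```text
clock: 8.6
eef_pos: [532.3, -133.9, 32.2]
tcp_rot: [-0.142, 0.99, 0.0, -0.001]
ft_force: [-7.6, -4.1, 5.8]
gripper_width: 0.0
grip_force: 4.2
```

The block is home: the TCP stalled and the force is about 9 N. Next I'll back off, rise, and position at the lever post.

```bash
cat >> h.py <<'E'
def lev(th,back,z,r=95):
    t=np.radians(th);return (jw(r*np.cos(t)+back*np.sin(t),55+r*np.sin(t)-back*np.cos(t),z),16.25+th+90)
E
python3 -c "
from h import *
go((jw(-75,-38,32),196.25),(jw(-75,-38,150),196.25),lev(6,40,150))"
```

```text
tool x angle -163.7168583412804 pos [ 532.26881218 -133.92148298   32.24419828] clock 8.6 F [-7.59885304 -4.05951178  5.77720393]
[25.1  1.3  0.3] spin 0.0
[  25.3    1.4 -117.7] spin 0.0
[-148.4   64.4 -118. ] spin 84.0
```

Call:
carry_out(
  plan=[
    [-1,[3,0,0],0],
    [-1,[25,0,0],0],
    [-1,[25,0,-40],0],
    [-1,[25,0,-80],0],
    [-1,[25,0,-118],0],
    [-1,[25,0,-118],0],
    [-1,[-10,14,-118],7],
    [-1,[-45,27,-118],14],
    [-1,[-80,40,-118],21],
    [-1,[-115,52,-118],28],
    [-1,[-148,64,-118],35],
    [-1,[-148,64,-118],42],
    [-1,[-148,64,-118],49],
    [-1,[-148,64,-118],56],
    [-1,[-148,64,-118],63],
    [-1,[-148,64,-118],70],
    [-1,[-148,64,-118],77],
    [-1,[-148,64,-118],84],
    [-1,[-148,64,-118],84],
    [-1,[-148,64,-118],84],
  ],
)

```text
clock: 10.27
eef_pos: [657.5, -31.0, 150.2]
tcp_rot: [0.556, 0.832, 0.0, 0.0]
ft_force: [-0.7, 0.3, -0.3]
gripper_width: -0.0
grip_force: 0.0
```

```bash
python3 - <<'E'
from h import *
go(lev(6,40,150),lev(6,40,58))
im,K,d,T=cam("wrist");np.savez("w3.npz",im=im,K=K,d=d,T=T);cv2.imwrite("pics/w3.png",im[:,:,::-1])
j=np.load("jig.npz");J=lambda p:np.c_[(p[:,:2]-j["o"])@j["x"],(p[:,:2]-j["o"])@j["y"]].round(1)
hsv=cv2.cvtColor(im,cv2.COLOR_RGB2HSV)
im2,K,d,T=cam("top")
h2=cv2.cvtColor(im2,cv2.COLOR_RGB2HSV)
cv2.imwrite("pics/t3.png",cv2.resize(im2[150:280,220:355],None,fx=4.4,fy=4.4,interpolation=cv2.INTER_CUBIC)[:,:,::-1])
E
```

```text
tool x angle 112.50789528678175 pos [657.54072692 -30.95337557 150.18386522] clock 10.2667 F [-0.6702964   0.28693423 -0.30878777]
[ 0.7 -0.4  0.2] spin 0.3
[ 0.7 -0.4 92.2] spin 0.3
```

View pics/w3.png

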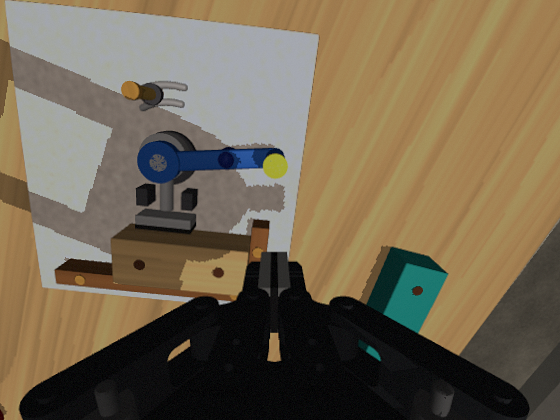

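The block is butted against the end fence at (257,235). The post's yellow top is at (275,166), the hub at (158,160) and the stop at (133,90).

```bash
python3 - <<'E'
from h import *
w=np.load("w3.npz");im,K,d,T=w["im"],w["K"],w["d"],w["T"]
j=np.load("jig.npz");J=lambda p:np.c_[(p[:,:2]-j["o"])@j["x"],(p[:,:2]-j["o"])@j["y"]].round(1)
p=J(onto([[275,166]],K,d,T,91))[0];h=J(onto([[158,160]],K,d,T,54))[0];print(p,h,"ang",np.degrees(np.arctan2(*(p-h)[::-1])),np.hypot(*(p-h)),"stop",J(onto([[131,90]],K,d,T,64)))
print("block far end top", J(onto([[252,237]],K,d,T,58)))
E
```

```text
[95.7 67.6] [ 2.5 56.4] ang 6.852469770553784 93.87054916213071 stop [[-13.2 106.9]]
block far end top [[83.6 -0.1]]
```

Call:
carry_out(
  plan=[
    [-1,[1,0,35],0],
    [-1,[1,0,70],0],
    [-1,[1,0,92],0],
    [-1,[1,0,92],0],
  ],
)

```text
clock: 10.7
eef_pos: [654.1, -29.8, 53.8]
tcp_rot: [0.556, 0.831, -0.002, -0.003]
ft_force: [-1.6, -0.0, -0.3]
gripper_width: 0.6
grip_force: 0.0
```

```bash
python3 -c "
from h import *
go(lev(6.8,30,58),lev(6.8,22,58),*[lev(t,19,58) for t in range(8,63,3)])"
```

```text
tool x angle 112.44373533423526 pos [654.06505665 -29.77752964  53.77912325] clock 10.7 F [-1.63141799 -0.00974595 -0.30336783]
[ 9.6  2.7 -4.2] spin -0.6
[17.6  2.7 -4.2] spin -0.6
[22.6  3.  -4.2] spin -1.8
[27.6  3.7 -4.2] spin -4.8
[32.7  4.1 -4.1] spin -7.8
[37.7  4.3 -4.1] spin -10.8
[42.8  4.2 -4.1] spin -13.8
[47.9  3.9 -4.1] spin -16.8
[52.9  3.3 -4.1] spin -19.8
[57.9  2.4 -4.1] spin -22.8
[62.8  1.2 -4. ] spin -25.8
[67.7 -0.2 -4. ] spin -28.8
[72.5 -1.8 -4. ] spin -31.8
[77.2 -3.7 -4. ] spin -34.8
[81.8 -5.9 -3.9] spin -37.8
[86.3 -8.2 -3.9] spin -40.8
[ 90.6 -10.9  -3.9] spin -43.8
[ 94.9 -13.7  -3.8] spin -46.8
[ 98.9 -16.7  -3.8] spin -49.8
[102.8 -20.   -3.8] spin -52.8
[106.5 -23.5  -3.7] spin -55.8
```

Call:
carry_out(
  plan=[
    [-1,[0,0,0],0],
    [-1,[0,0,0],0],
  ],
)

```text
clock: 10.87
eef_pos: [658.1, -30.1, 59.7]
tcp_rot: [0.557, 0.831, 0.0, 0.001]
ft_force: [0.2, -0.1, 0.5]
gripper_width: -0.3
grip_force: 0.0
```

```bash
python3 -c "
from h import *
go(lev(6.8,30,58),lev(6.8,22,58),*[lev(t,19,58) for t in range(8,57,3)])"
```

```text
tool x angle 112.35072509881496 pos [658.06964044 -30.14909968  59.67095562] clock 10.8667 F [ 0.15157422 -0.1166463   0.50701947]
[11.5 -0.8  1.7] spin -0.7
[19.5 -0.9  1.7] spin -0.7
[24.5 -0.6  1.7] spin -1.9
[29.5  0.1  1.7] spin -4.9
[34.5  0.5  1.6] spin -7.9
[39.6  0.7  1.6] spin -10.9
[44.7  0.6  1.6] spin -13.9
[49.7  0.3  1.6] spin -16.9
[54.8 -0.4  1.6] spin -19.9
[59.8 -1.3  1.6] spin -22.9
[64.7 -2.4  1.6] spin -25.9
[69.6 -3.8  1.6] spin -28.9
[74.4 -5.5  1.6] spin -31.9
[79.1 -7.4  1.6] spin -34.9
[83.7 -9.5  1.6] spin -37.9
[ 88.1 -11.9   1.6] spin -40.9
[ 92.5 -14.5   1.6] spin -43.9
[ 96.7 -17.4   1.6] spin -46.9
[100.7 -20.4   1.6] spin -49.9
```

Call:
carry_out(
  plan=[
    [-1,[6,0,1],0],
    [-1,[12,-0.5,1],-0.7],
    [-1,[16,-0.8,1],-0.7],
    [-1,[19,-0.8,1],-0.7],
    [-1,[21,-0.8,1],-1],
    [-1,[23,-0.8,1],-1.5],
    [-1,[26,-0.5,1],-3],
    [-1,[29.5,0,1],-5],
    [-1,[32.5,0.3,1],-6.5],
    [-1,[36,0.6,1],-9],
    [-1,[39.5,0.7,1],-11],
    [-1,[43,0.6,1],-13],
  ],
)

```text
clock: 11.87
eef_pos: [641.7, 9.7, 57.5]
tcp_rot: [0.458, 0.889, -0.0, 0.0]
ft_force: [-0.5, -6.2, 1.3]
gripper_width: -0.3
grip_force: 2.4
```

```bash
python3 -c "
from h import *
go(*[lev(t,19,58) for t in range(21,67,3)])"
```

```text
tool x angle 125.45844834792638 pos [641.69335223   9.72959986  57.46288291] clock 11.8667 F [-0.4847263  -6.20774577  1.25190482]
[ 3.1  1.2 -0.5] spin -1.8
[ 8.1  1.9 -0.5] spin -4.8
[13.1  2.4 -0.5] spin -7.8
[18.2  2.6 -0.6] spin -10.8
[23.3  2.5 -0.6] spin -13.8
[28.3  2.1 -0.6] spin -16.8
[33.4  1.5 -0.6] spin -19.8
[38.4  0.6 -0.6] spin -22.8
[43.3 -0.5 -0.6] spin -25.8
[48.2 -1.9 -0.6] spin -28.8
[53.  -3.6 -0.6] spin -31.8
[57.7 -5.5 -0.6] spin -34.8
[62.3 -7.6 -0.6] spin -37.8
[ 66.8 -10.   -0.6] spin -40.8
[ 71.1 -12.6  -0.6] spin -43.8
[ 75.3 -15.4  -0.6] spin -46.8
```

The lever is turning at about 6 N. I'll continue along the arc.

Call:
carry_out(
  plan=[
    [-1,[3,1,0],-2],
    [-1,[8,2,0],-5],
    [-1,[13,2.4,0],-8],
    [-1,[18,2.6,0],-11],
    [-1,[23,2.5,0],-14],
    [-1,[28,2,0],-17],
    [-1,[33.4,1.5,0],-20],
    [-1,[38.4,0.6,0],-23],
    [-1,[43.3,-0.5,0],-26],
    [-1,[48,-2,0],-29],
    [-1,[53,-3.6,0],-32],
    [-1,[57.7,-5.5,0],-35],
    [-1,[62.3,-7.6,0],-38],
    [-1,[66.8,-10,0],-41],
    [-1,[69,-11.3,0],-42.5],
  ],
)

```text
clock: 13.12
eef_pos: [592.6, 59.8, 57.4]
tcp_rot: [0.104, 0.995, -0.0, 0.001]
ft_force: [3.7, -4.6, -1.8]
gripper_width: -0.1
grip_force: 2.4
```

```bash
python3 -c "
from h import *
go(*[lev(t,19,58) for t in (60,62,64,66,68,70,72,74,75,76,77,78)])"
```

```text
tool x angle 168.02162681509998 pos [592.57773103  59.81907628  57.41159153] clock 13.1167 F [ 3.67778983 -4.60783402 -1.77312775]
[-2.5 -1.  -0.6] spin 1.8
[ 0.8 -0.3 -0.6] spin -0.2
[ 4.1  0.3 -0.6] spin -2.2
[ 7.5  0.8 -0.6] spin -4.2
[10.8  1.1 -0.6] spin -6.2
[14.2  1.4 -0.6] spin -8.2
[17.6  1.5 -0.6] spin -10.2
[21.   1.5 -0.6] spin -12.2
[22.6  1.5 -0.6] spin -13.2
[24.3  1.4 -0.6] spin -14.2
[26.   1.3 -0.6] spin -15.2
[27.7  1.2 -0.6] spin -16.2
```

Call:
carry_out(
  plan=[
    [-1,[3,0.2,0],-1.5],
    [-1,[6,0.6,0],-3.3],
    [-1,[9,1,0],-5],
    [-1,[12,1.2,0],-7],
    [-1,[15,1.4,0],-8.7],
    [-1,[18,1.5,0],-10.5],
    [-1,[20,1.5,0],-12],
    [-1,[21,1.5,0],-12.5],
  ],
)

```text
clock: 13.78
eef_pos: [572.8, 65.8, 57.5]
tcp_rot: [-0.003, 1.0, 0.0, 0.001]
ft_force: [5.5, -0.5, -1.9]
gripper_width: 0.1
grip_force: 2.6
```

```bash
python3 -c "
from h import *
go(*[lev(t,19,58) for t in (74,76,78,80,82,84,86,88,90,92)])"
```

```text
tool x angle -179.6183106179427 pos [572.83130855  65.82658497  57.48244466] clock 13.7833 F [ 5.45944363 -0.48795129 -1.89298314]
[ 0.4 -0.2 -0.5] spin 0.1
[ 3.8  0.4 -0.5] spin -1.9
[ 7.1  0.9 -0.5] spin -3.9
[10.5  1.3 -0.5] spin -5.9
[13.8  1.6 -0.5] spin -7.9
[17.2  1.7 -0.5] spin -9.9
[20.6  1.7 -0.5] spin -11.9
[24.   1.6 -0.6] spin -13.9
[27.4  1.4 -0.6] spin -15.9
[30.7  1.1 -0.6] spin -17.9
```

Call:
carry_out(
  plan=[
    [-1,[1.5,0.2,0],-1],
    [-1,[3,0.4,0],-1.8],
    [-1,[4.5,0.5,0],-2.6],
    [-1,[6,0.7,0],-3.4],
    [-1,[7,0.8,0],-4],
  ],
)

```text
clock: 14.2
eef_pos: [566.0, 66.7, 57.5]
tcp_rot: [-0.038, 0.999, 0.0, 0.001]
ft_force: [5.1, 2.2, -1.8]
gripper_width: -0.0
grip_force: 2.7
```

Call:
carry_out(
  plan=[
    [-1,[0.7,0.1,0],-0.4],
    [-1,[1.4,0.2,0],-0.8],
    [-1,[2,0.3,0],-1.2],
    [-1,[2,0.3,0],-1.2],
  ],
)

```text
clock: 14.53
eef_pos: [563.9, 66.9, 57.5]
tcp_rot: [-0.048, 0.999, 0.0, 0.001]
ft_force: [4.8, 2.7, -0.9]
gripper_width: 0.0
grip_force: 2.3
```

Call:
carry_out(
  plan=[
    [-1,[0.7,0.1,0],-0.4],
    [-1,[1.4,0.1,0],-0.8],
    [-1,[2,0.2,0],-1.2],
    [-1,[2,0.2,0],-1.2],
  ],
)

```text
clock: 14.87
eef_pos: [561.9, 67.0, 57.5]
tcp_rot: [-0.058, 0.998, 0.0, 0.001]
ft_force: [4.3, 3.2, -1.3]
gripper_width: 0.1
grip_force: 2.4
```

Call:
carry_out(
  plan=[
    [-1,[0.8,0,0],-0.5],
    [-1,[1.6,0.1,0],-1],
    [-1,[2.4,0.1,0],-1.5],
    [-1,[2.4,0.1,0],-1.5],
  ],
)

```text
clock: 15.2
eef_pos: [559.6, 66.9, 57.6]
tcp_rot: [-0.071, 0.997, 0.0, 0.001]
ft_force: [4.1, 3.8, -0.3]
gripper_width: -0.0
grip_force: 2.3
```

```bash
python3 - <<'E'
from h import *
go(*[lev(t,19,58) for t in (82,84,86,88,90,92,94)])
im,K,d,T=cam("wrist");cv2.imwrite("pics/w4.png",im[:,:,::-1])
E
```

```text
tool x angle -171.80956557321738 pos [559.56897984  66.88210477  57.57360579] clock 15.2 F [ 4.08687348  3.75387911 -0.34391941]
[ 0.5  0.5 -0.4] spin -0.1
[ 3.9  1.1 -0.4] spin -2.1
[ 7.2  1.6 -0.4] spin -4.1
[10.6  1.9 -0.4] spin -6.1
[13.9  2.2 -0.4] spin -8.1
[17.3  2.3 -0.5] spin -10.1
[20.7  2.3 -0.5] spin -12.1
```

View pics/w4.png

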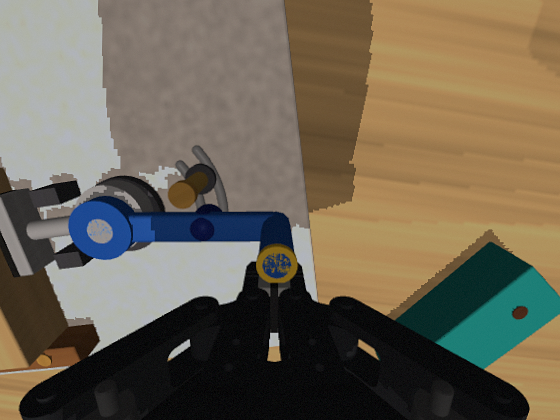

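The post is centred on the fingers, and a gap of about 11 px (≈6 mm) remains between the bar edge (row 212) and the stop screw. That means about 6° to go.

Call:
carry_out(
  plan=[
    [-1,[0.9,0.2,0],-0.5],
    [-1,[1.8,0.5,0],-1],
    [-1,[2.7,0.8,0],-1.5],
    [-1,[3.2,1,0],-1.9],
  ],
)

```text
clock: 15.58
eef_pos: [556.4, 67.1, 57.6]
tcp_rot: [-0.088, 0.996, 0.0, 0.001]
ft_force: [5.5, -1.5, -1.3]
gripper_width: 0.2
grip_force: 2.6
```

Call:
carry_out(
  plan=[
    [-1,[0.7,0.1,0],-0.4],
    [-1,[1.4,0.2,0],-0.8],
    [-1,[2,0.3,0],-1.2],
    [-1,[2,0.3,0],-1.2],
  ],
)

```text
clock: 15.92
eef_pos: [554.3, 67.1, 57.6]
tcp_rot: [-0.098, 0.995, 0.0, 0.001]
ft_force: [4.1, 0.9, -0.1]
gripper_width: 0.1
grip_force: 2.3
```

Call:
carry_out(
  plan=[
    [-1,[0.7,0.1,0],-0.4],
    [-1,[1.4,0.2,0],-0.8],
    [-1,[2,0.3,0],-1.2],
    [-1,[2,0.3,0],-1.2],
  ],
)

```text
clock: 16.25
eef_pos: [552.2, 67.0, 57.6]
tcp_rot: [-0.109, 0.994, 0.0, 0.001]
ft_force: [4.5, 1.6, 0.2]
gripper_width: -0.0
grip_force: 2.3
```

Call:
carry_out(
  plan=[
    [-1,[0.7,0.1,0],-0.4],
    [-1,[1.4,0.1,0],-0.8],
    [-1,[1.9,0.2,0],-1.1],
    [-1,[1.9,0.2,0],-1.1],
  ],
)

```text
clock: 16.58
eef_pos: [550.3, 66.9, 57.6]
tcp_rot: [-0.118, 0.993, 0.0, 0.001]
ft_force: [4.1, 2.8, -0.5]
gripper_width: 0.0
grip_force: 2.5
```

Call:
carry_out(
  plan=[
    [-1,[0.7,0.1,0],-0.4],
    [-1,[1.4,0.1,0],-0.8],
    [-1,[1.9,0.2,0],-1.1],
    [-1,[1.9,0.2,0],-1.1],
  ],
)

```text
clock: 16.92
eef_pos: [548.4, 66.8, 57.6]
tcp_rot: [-0.128, 0.992, 0.0, 0.001]
ft_force: [4.0, 4.1, 0.1]
gripper_width: -0.2
grip_force: 2.5
```

Call:
carry_out(
  plan=[
    [-1,[0.7,0.2,0],-0.4],
    [-1,[1.4,0.4,0],-0.8],
    [-1,[1.9,0.6,0],-1.1],
    [-1,[1.9,0.6,0],-1.1],
  ],
)

```text
clock: 17.25
eef_pos: [546.5, 66.7, 57.6]
tcp_rot: [-0.137, 0.991, 0.0, 0.001]
ft_force: [4.2, 0.9, -0.3]
gripper_width: -0.2
grip_force: 2.4
```

Call:
carry_out(
  plan=[
    [-1,[0.7,0.1,0],-0.4],
    [-1,[1.4,0.2,0],-0.8],
    [-1,[1.9,0.3,0],-1.1],
    [-1,[1.9,0.3,0],-1.1],
  ],
)

```text
clock: 17.58
eef_pos: [544.5, 66.5, 57.6]
tcp_rot: [-0.147, 0.989, 0.0, 0.001]
ft_force: [4.8, 1.8, -0.4]
gripper_width: -0.3
grip_force: 2.5
```

```bash
python3 - <<'E'
from h import *
go(*[lev(t,19,58) for t in (88,90,92,94)])
im,K,d,T=cam("wrist");cv2.imwrite("pics/w5.png",cv2.resize(im[120:300,60:330],None,fx=2.5,fy=2.5)[:,:,::-1])
E
```

```text
tool x angle -163.1132651520295 pos [544.54701122  66.49798985  57.55649538] clock 17.5833 F [ 4.75354337  1.81822436 -0.44732699]
[-4.3 -0.5 -0.4] spin 2.6
[-1.   0.3 -0.4] spin 0.6
[ 2.3  0.9 -0.4] spin -1.4
[ 5.6  1.5 -0.5] spin -3.4
```

View pics/w5.png

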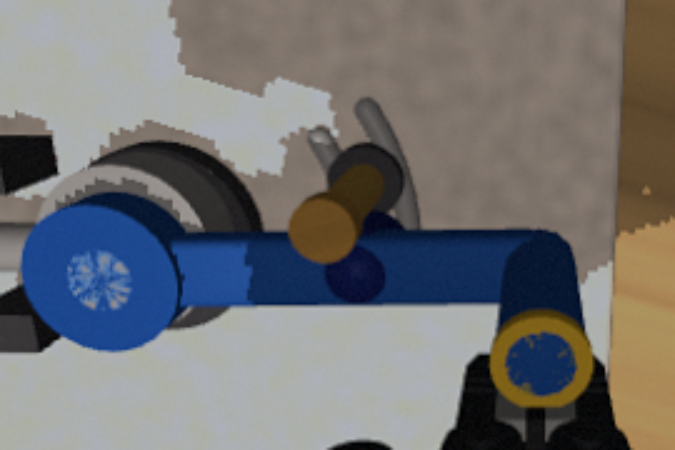

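The bar edge (row ≈232 in the crop) is almost touching the screw stem.

Call:
carry_out(
  plan=[
    [-1,[0.7,0.1,0],-0.4],
    [-1,[1.4,0.2,0],-0.8],
    [-1,[1.9,0.3,0],-1.1],
    [-1,[1.9,0.3,0],-1.1],
  ],
)

```text
clock: 17.97
eef_pos: [543.1, 66.3, 57.6]
tcp_rot: [-0.156, 0.988, 0.0, 0.001]
ft_force: [6.4, 2.4, -2.2]
gripper_width: 0.1
grip_force: 3.8
```

Call:
carry_out(
  plan=[
    [-1,[0.4,0,0],0],
    [-1,[0.7,0,0],0],
    [-1,[0.7,0,0],0],
  ],
)

```text
clock: 18.22
eef_pos: [543.0, 66.2, 57.7]
tcp_rot: [-0.156, 0.988, 0.0, 0.002]
ft_force: [9.2, 4.7, -3.9]
gripper_width: -0.0
grip_force: 5.1
```

Motion has stalled (0.1 mm for 0.7 mm commanded). I'll make one more small push to seat it.

Call:
carry_out(
  plan=[
    [-1,[0.3,0,0],0],
    [-1,[0.6,0,0],0],
    [-1,[0.6,0,0],0],
  ],
)

```text
clock: 18.47
eef_pos: [542.8, 66.2, 57.7]
tcp_rot: [-0.156, 0.988, 0.0, 0.002]
ft_force: [10.4, 5.7, -5.9]
gripper_width: 0.1
grip_force: 6.2
```

The lever is at the stop with about 13 N. Now I'll back away and rise.

Call:
carry_out(
  plan=[
    [-1,[-2,0,0],0],
    [-1,[-12,0,0],0],
    [-1,[-35,0,0],0],
    [-1,[-35,0,0],0],
    [-1,[-35,0,-40],0],
    [-1,[-35,0,-80],0],
    [-1,[-35,0,-115],0],
    [-1,[-35,0,-115],0],
    [-1,[-35,0,-115],0],
  ],
)

```text
clock: 19.22
eef_pos: [575.3, 76.6, 174.5]
tcp_rot: [-0.156, 0.988, -0.0, 0.002]
ft_force: [0.3, -0.0, -1.0]
gripper_width: -0.1
grip_force: 0.0
```

```bash
python3 - <<'E'
from h import *
go()
im,K,d,T=cam("wrist");cv2.imwrite("pics/w6.png",im[:,:,::-1])
E
```

```text
tool x angle -162.02276745882992 pos [575.28525838  76.57146955 174.54613457] clock 19.2167 F [ 0.31549921 -0.01998092 -0.99904726]
```

View pics/w6.png

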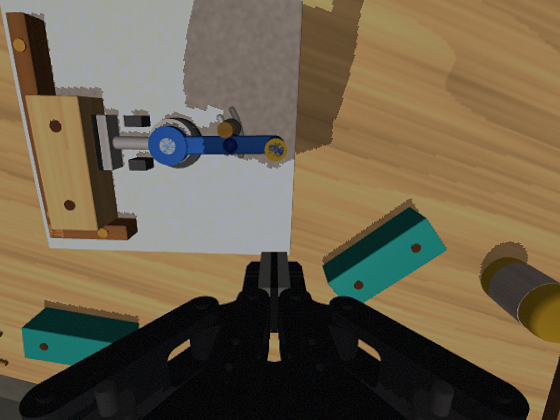

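The block is home against the end fence with the shoe pressing it. The lever rests on the stop screw at (230,130), and the robot is clear.

```bash
python3 -c "
from station import bot
print(bot.sign_off())"
```

```text
the job is handed in; nothing more can be done
None
```

The block is home against the end fence and clamped, with the lever resting on its brass stop screw. The highest contact force I read was about 13 N (limit 30 N), it took about 19 s, the arm is clear, and the job is handed in.

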